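# Couple the cup-drying arm to its ball pivot

## Robot

A 6-joint arm with a two-finger parallel gripper is mounted at the origin on a cart in front of the work surface, level with it; the furniture and walls round the work are solid. World frame = base frame: x ahead of the robot, y to its left, z up, the work surface at z = 0. Lengths are in m, angles in degrees, forces in N, time in s.
With the tool pointing down it reaches from about 0.35 to 0.85 m from the base axis. Payload 8.1 kg.
Tool frame: the origin (TCP) lies midway between the tips of the shut fingers; the grasp point (between the pads) lies 19 mm behind it; z points along the fingers, y is the line along which they close (so a half turn about z gives the same grasp; the last joint's range is limited). The gripper opens to 93 mm and grips with 3 to 60 N. Pads are 15 mm wide; open, the fingers measure 128 mm over their backs; the gripper's body (75 mm by 188 mm) begins 65 mm behind the grasp point.
Start: joints at [40.256, 7.471, 85.268, -0, 87.261, -4.893], TCP at [0.423, 0.425, 0.219] pointing down, gripper open.
Joint ranges: [-169.43, 169.43], [-51.17, 129.36], [1.28, 143.12], [-76.62, 256.62], [0, 156.53], [-152.29, 152.29]. Speed limits (degrees/s): [136.94, 136.94, 159.86, 180, 180, 180].

## Interface

Orientations are given as a 3x3 rotation matrix whose columns are the frame's x, y, z axes.
In Python, from cell import readout, vision, r, models gives the robot as it stands. The module is installed in compiled form; this text tells all that it offers.
- The arm moves only by the shell command python3 -m crank 'ROWS'. ROWS is JSON, a list of rows, each a list of 3 entries, a list of its own where there are three numbers: the shift along the tool's x, y, z in mm, then the turn, a rotation vector about the tool's x, y, z in rad, then the opening, from -1 (shut) to 1 (fully open). In form: [[[tx, ty, tz], [rx, ry, rz], hand], ...]. A call has exactly 10 rows; each row shifts and turns the commanded pose from where the row before left it, along the tool's axes as they then stand; what a row does not reach is not made up. A row lasts 1/12 s, in which the tool goes at most 41.7 mm and 7.16 degrees, less where a joint would pass 70% of its speed; a pose out of reach is approached as far as the arm can. A call is refused whole if a number of a shift passes 41.7 or a number of a turn 0.125, either way. A call with a gripper value outside its range is refused whole. The fingers move at their own pace and stop on an object; the grip force is fixed at half the most. Time passes only in rows, so rows that do not move let the fingers close, or fill a call up. It gives the time, the measured TCP pose, the force, the opening and the grip force at its end, in the units of the state.
- readout.state(): the state, without advancing time (a new reading comes with each control period).
- vision.capture(name): name is "scene" or "side" or "wrist"; returns a dict with "frame" (384x512x3 uint8, red, green, blue), "vertical_fov" (degrees; the focal length in pixels is half the picture's height over the tangent of half this angle, whatever the lens; pixels are square), "cx", "cy" (the principal point, pixels), "dist_coeffs" ([k1, k2, p1, p2, k3] as OpenCV has them; the pictures are not rectified), "world_from_camera" (4x4, takes a point from camera to world coordinates). Camera axes: x right, y down, z forward; pixel columns grow to the right and rows downward; lengths in m; the calibration is good to about 2 mm. A picture is of the moment at which its call begins. There is no depth.
- r.hand_in(): hands the job in; it is judged then, once.
Trained networks look in a picture, given as the dict that the camera call returned (one of the last four; its "shot" number tells which), for a name from the list of things; names that differ only in an ending like _2 or _b are one class to them, and where a whole thing is asked for, a point or a joint stands for the part that bears it (a point fixed in the world has none). Each returns a list of dicts, best first, with "score" (0 to 1); they miss things now and then, are a little off and sometimes report something else, mostly with a low value. They report only what shows in the picture. A call takes as long as a camera call.
- models.regions_of(picture, name): "pixels" (384x512 bool, what is visible of it) and "bbox" ([left, top, right, bottom] in pixels, round what is visible of it).
- models.pinpoint(picture, name): "pixel" ([column, row] in pixels: a listed point, or the origin of a listed thing).
The state is a dict: "time_s": time; "joint_pos": joint angles; "dq": joint speeds; "joint_efforts": joint torques, N m; "tcp_pos": TCP position; "orientation": TCP orientation; "force": force on the tool from outside, world axes, zero at the start; "ft_torque": the same for the moment, N m; "gripper_width": finger opening in m; "gripper_force": force on a finger pad.
Only numpy, scipy, OpenCV 4.12 (cv2) and the standard library are available. Lean on these libraries where they do the work, as an engineer would, in place of code of your own. Each camera call takes 0.05 s, during which the arm holds its last target. There are 200 camera calls.

## Task

Mount the cup-drying arm on its ball pivot: take the arm by its socket head from the wooden rest block, set the socket over the ball and press it down, feeling for the snap, until the ball is fully home. Let go so that the arm stands on the ball and its two feet on the worktop, then press the latch lever all the way down so that it locks. Press firmly but never with more than 25 N on the ball or the lever, and leave the mug, the two spice jars and the matchbox where they are.

Things in the scene. Friction and masses are not known exactly. Their poses are not given: they have to be found in the camera images.
- ball_base: Pivot fixed to the worktop: steel disc 90 mm wide, on its axis a stem with a steel ball 28 mm across. Origin: on the axis at the worktop. The ball is straight above it at a height that differs each time and is not measured: ball centre 44 to 66 mm above the worktop; feel for it. The stem keeps its height; the ball gives on a rubber bush, 10 N per mm, at most 3 mm, then rigid.
- rest_block: Round wooden block 50 mm wide and 28 mm high with a 22 mm stud 5 mm high on top, fixed to the worktop, on which the socket head of the arm stands at the start. Origin: centre of its underside.
- socket_head (a point): Centre of the drying arm's socket head: inverted aluminium cup 50 mm across, 38 mm high, with two black flats 53 mm apart across y (30 mm long, from 10 to 36 mm above the rim), to be gripped from above. Axes: x along the arm to its tail, y across, z up the socket axis. The rim is 19 mm below this point, the top 19 mm above. The whole arm is loose, 160 mm long, 0.3 to 0.45 kg.
- socket_rim (a point): Centre of the open rim under the socket head, same axes. The mouth is a funnel, 42 mm wide at the rim, narrowing to a 30.4 mm bore 6 mm up; it takes the ball up to about 4 mm off-centre. The flat roof is 30 mm above the rim, so the fully home ball has its centre 16 mm above it. Two sprung plungers resist the ball from 9 to 2 mm short of home: push 8 to 14 N; the weight alone does not seat it.
- tail (a point): Middle of the cross bar at the arm's tail (bar 68 mm long across), 150 mm from the socket axis, 27 mm above the rim plane, same axes. A leg at y = +-32 mm goes down to a foot 55 mm below this point and up as a cup peg to 58 mm above it. When the seated arm is let go, the tail sinks until both feet stand on the worktop, the arm then sloping by up to 0.15 rad.
- latch_lever (a joint): Latch lever on the drying arm. Hinge line along y, 30 mm from the socket axis towards the tail, 11 mm above the point socket_head. 0 = open, pointing to the tail and up 40 degrees; 0.70 = fully down along the arm. Friction 0.25 N m (3 to 5 N at its pad); stays where it is left. Its jaw then grips under the ball; if the ball is not home the jaw strikes it and the lever stops short.
- lever_pad (a point): Centre of the upper face of the lever's black end pad (20 mm long, 13 mm wide), where it is pressed, 80 mm from the hinge line. With the arm level: fully down it is 109 mm from the socket axis towards the tail and 25 mm above the point socket_head; fully open, 81 mm from the axis and 73 mm above it.
- mug: Plain terracotta-red mug, 82 mm across, 90 mm high, standing loose to the left. Bystander. Origin: centre of its underside.
- spice_jar: Spice jar with a green cap, 46 mm across, 106 mm high, standing loose behind the work. Bystander. Origin: centre of its underside.
- pepper_jar: Spice jar with a dark brown cap, 44 mm across, 105 mm high, standing loose to the right of the first. Bystander. Origin: centre of its underside.
- matchbox: Matchbox 36x56x15 mm lying near the front edge to the left of the pivot. Bystander.

How it is judged (in metres and radians):
On the way, in this order (a step that is already met when the one before it is completed fails the run):
1. the socket pressed fully home, its roof on the ball, with the lever still up (contact force between drying_arm_c0 and ball_base above 3 N and horizontal distance between socket_head and ball_base below 0.006 m and value of joint latch_lever below 0.4 rad), for 0.1 s.
2. the arm, let go, stands with its socket on the ball, the lever still up (horizontal distance between socket_head and ball_base below 0.008 m and height (world z) of socket_head below 0.075 m and value of joint latch_lever below 0.4 rad and contact force between the fingers and drying_arm below 0.5 N), for 0.2 s.
At the end, for the whole second after the job is handed in: The socket is over the ball within 6 mm sideways and down on it (the point socket_head at most 73 mm above the worktop), the latch lever is within 0.07 rad of fully down, the arm is within 0.18 rad of level and at rest (horizontal distance between socket_head and ball_base below 0.006 m and height (world z) of socket_head below 0.073 m and value of joint latch_lever above 0.63 rad and angle between socket_head's own z axis and vertical below 0.18 rad and linear speed of drying_arm below 0.02 m/s); the robot touches nothing.
It fails at once if the ball pressed with more than 25 N against the roof of the socket (contact force between drying_arm_c0 and ball_base above 25 N).
It fails at once if more than 25 N on the latch lever (contact force between the fingers and latch_lever above 25 N).
It fails at once if the mug, a spice jar or the matchbox moved more than 30 mm (distance of any of mug, spice_jar, pepper_jar, matchbox from where it was at the start of the episode above 0.03 m).
It also fails if it takes over 67 s, if anything falls off the work surface, if the arm or the gripper's body presses on something with over 40 N, if the wrist force passes 120 N, or if a joint passes its speed limit or range.

## Working session

There is one attempt and no reset: what is moved stays moved. The work goes in short steps, Python scripts to look and compute and a shell command to move; the robot and the scene stay as the last step left them, time stands still between calls to the robot, and variables do not carry over. Pictures are saved under pics/ and viewed, at most 11 in all, crops included, and the job is handed in when it is done.

```bash
mkdir -p pics; cat > h.py <<'E'
import numpy as np, cv2
from cell import readout, vision, r, models
def K(p):
    f=p["frame"].shape[0]/2/np.tan(np.radians(p["vertical_fov"])/2)
    return np.array([[f,0,p["cx"]],[0,f,p["cy"]],[0,0,1.]]),np.array(p["dist_coeffs"],float)
def ray(p,px):
    k,d=K(p);u=cv2.undistortPoints(np.array([[px]],float),k,d)[0,0]
    T=np.array(p["world_from_camera"]);return T[:3,3],T[:3,:3]@np.array([u[0],u[1],1])
def atz(p,px,z):
    o,v=ray(p,px);return o+v*(z-o[2])/v[2]
def tri(obs):
    A=np.zeros((3,3));b=np.zeros(3);R=[]
    for p,px in obs:
        o,v=ray(p,px);v=v/np.linalg.norm(v);P=np.eye(3)-np.outer(v,v);A+=P;b+=P@o;R.append((P,o))
    x=np.linalg.solve(A,b);return x,[round(1e3*np.linalg.norm(P@(x-o)),1) for P,o in R]
def save(p,n): cv2.imwrite("pics/"+n+".png",p["frame"][:,:,::-1])
E
cat > m.py <<'E'
from h import *
np.set_printoptions(precision=4,suppress=True)
ps={c:vision.capture(c) for c in("scene","side","wrist")}
for c in ps: save(ps[c],"a_"+c)
for n in "ball_base rest_block socket_head socket_rim tail lever_pad mug spice_jar pepper_jar matchbox".split():
    obs=[]
    for c,p in ps.items():
        q=models.pinpoint(p,n)
        if q:
            print(n,c,np.round(q[0]["pixel"],1),round(q[0]["score"],2), atz(p,q[0]["pixel"],0 if n in"ball_base rest_block mug spice_jar pepper_jar matchbox".split() else .028)[:2])
            if q[0]["score"]>.4: obs.append((p,q[0]["pixel"]))
    if len(obs)>1: print("   tri",*tri(obs))
E
python3 m.py; python3 -c "
import cv2,numpy as np
a=[cv2.imread('pics/a_%s.png'%c) for c in('scene','side')]
cv2.imwrite('pics/a.png',cv2.resize(np.hstack(a),(800,300)))"
```

```text
ball_base scene [215.4 209.6] 0.62 [0.5276 0.165 ]
ball_base side [208.2 209.2] 0.83 [0.4946 0.1503]
ball_base wrist [173.  319.1] 0.75 [0.5057 0.1622]
   tri [0.509  0.161  0.0002] [np.float64(12.5), np.float64(9.7), np.float64(3.2)]
rest_block scene [299.3 228.6] 0.41 [ 0.4675 -0.1451]
rest_block side [285.3 251.6] 0.43 [ 0.4699 -0.1448]
   tri [ 0.4685 -0.1452  0.0002] [np.float64(0.8), np.float64(0.8)]
socket_head scene [299.5 229.8] 0.74 [ 0.4332 -0.1443]
socket_head side [286.8 238.4] 0.91 [ 0.4867 -0.1363]
   tri [ 0.4493 -0.1476  0.0364] [np.float64(17.6), np.float64(17.6)]
socket_rim scene [344.8 222. ] 0.67 [ 0.4912 -0.2993]
socket_rim side [286.7 244.2] 0.56 [ 0.4657 -0.1494]
socket_rim wrist [180.5 223.3] 0.22 [0.4034 0.3084]
   tri [ 0.2896 -0.2562  0.1954] [np.float64(13.7), np.float64(13.7)]
tail scene [346.4 223.4] 0.75 [ 0.4848 -0.3043]
tail side [342.4 259.9] 0.62 [ 0.4983 -0.2851]
   tri [ 0.4572 -0.2981  0.0576] [np.float64(2.9), np.float64(2.9)]
lever_pad scene [328.9 205.9] 0.66 [ 0.5698 -0.2475]
lever_pad side [319.9 218.5] 0.63 [ 0.6266 -0.157 ]
   tri [ 0.4535 -0.2307  0.1367] [np.float64(7.5), np.float64(7.5)]
mug side [342.7 259.5] 0.66 [ 0.5349 -0.2731]
mug wrist [277.5 183.8] 0.98 [0.4621 0.4349]
   tri [ 0.6982  0.1138 -0.315 ] [np.float64(323.6), np.float64(323.6)]
spice_jar scene [233.4 190.8] 0.85 [0.6454 0.1172]
spice_jar side [242.3 195. ] 0.64 [0.6309 0.127 ]
spice_jar wrist [272.8 187.8] 0.52 [0.4617 0.4263]
   tri [ 0.6023  0.2304 -0.0428] [np.float64(128.0), np.float64(100.2), np.float64(224.8)]
pepper_jar side [267.3 202.6] 0.51 [0.6435 0.0352]
matchbox scene [174.3 231.5] 0.64 [0.3978 0.283 ]
matchbox side [153.9 203.6] 0.72 [0.4111 0.302 ]
matchbox wrist [182.6 224.1] 0.82 [0.4088 0.2964]
   tri [ 0.4069  0.2925 -0.0021] [np.float64(8.5), np.float64(7.2), np.float64(3.5)]
```

View pics/a.png

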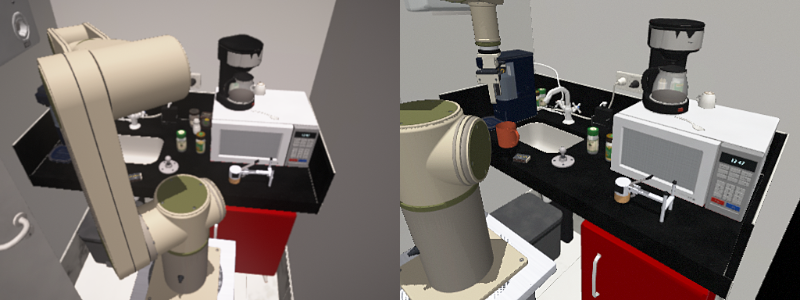

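```bash
python3 -c "
from h import *
s=readout.state();print(s)
for c in ('scene','side','wrist'):
  p=vision.capture(c);print(c,np.round(p['world_from_camera'],3).tolist(),p['vertical_fov'],p['dist_coeffs'])
  if c=='side':
    f=p['frame'][150:320,130:420];cv2.imwrite('pics/b.png',cv2.resize(f,None,fx=2.7,fy=2.7,interpolation=cv2.INTER_CUBIC)[:,:,::-1])
    for n in [(282,241)]:print(atz(p,n,.04))
"
```

```text
{'time_s': 1.65, 'joint_pos': array([ 4.02562683e+01,  7.47253370e+00,  8.52659491e+01, -2.94524973e-04,
        8.72610564e+01, -4.89231497e+00]), 'dq': array([ 0.00641865,  0.03990174, -0.04124396,  0.01860002, -0.06754168,
       -0.01596088]), 'joint_efforts': array([ 6.90015677e-04, -5.59747446e+01, -4.92048168e+01,  7.67846452e-02,
        2.26730952e-02, -8.97013877e-06]), 'tcp_pos': array([0.42315625, 0.42539446, 0.21863871]), 'orientation': array([[-7.08938292e-01,  7.05270514e-01,  9.45487399e-06],
       [ 7.05270514e-01,  7.08938292e-01,  1.27790996e-06],
       [-5.80165000e-06,  7.57420314e-06, -1.00000000e+00]]), 'force': array([ 0.64152395, -0.32649433,  0.2571192 ]), 'ft_torque': array([-0.04273786, -0.0368779 ,  0.03489362]), 'gripper_force': 0.0, 'gripper_width': 0.09298198452362182}
scene [[0.12, -0.628, 0.769, -0.458], [-0.993, -0.082, 0.089, -0.091], [0.007, -0.774, -0.634, 0.903], [0.0, 0.0, 0.0, 1.0]] 55.278992881490375 [-0.03841209  0.          0.          0.          0.        ]
side [[0.61, -0.353, 0.709, -0.177], [-0.792, -0.3, 0.532, -0.516], [0.025, -0.886, -0.463, 0.573], [0.0, 0.0, 0.0, 1.0]] 56.186977047294356 [0.00877109 0.         0.         0.         0.        ]
[ 0.45520345 -0.14132035  0.04      ]
wrist [[0.706, 0.685, 0.182, 0.373], [0.708, -0.682, -0.18, 0.476], [0.001, 0.256, -0.967, 0.385], [0.0, 0.0, 0.0, 1.0]] 68.03991968098259 [-0.03676411  0.          0.          0.          0.        ]
```

View pics/b.png

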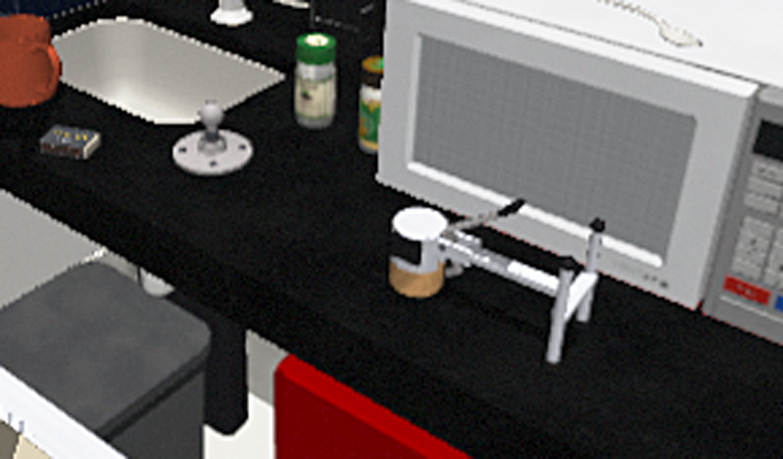

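```bash
python3 -c "
from h import *
np.set_printoptions(precision=3,suppress=True)
p=vision.capture('side')
c=lambda x,y:(x/2.7+130-.3,y/2.7+150-.3)
for n,x,y,z in [('top',418,222,.066),('footL',553,360,0),('footR',584,318,0),('pegL',568,262,.113),('pegR',598,224,.113),('mwL',380,183,0),('mwR',705,302,0),('ball disc',212,153,.006),('green',315,125,0),('pep',372,150,0)]: print(n,atz(p,c(x,y),z))
"
```

```text
top [ 0.46  -0.144  0.066]
footL [ 0.445 -0.295  0.   ]
footR [ 0.512 -0.292  0.   ]
pegL [ 0.43  -0.299  0.113]
pegR [ 0.494 -0.295  0.113]
mwL [ 0.578 -0.023  0.   ]
mwR [ 0.604 -0.37   0.   ]
ball disc [0.5   0.155 0.006]
green [0.634 0.113 0.   ]
pep [0.63  0.025 0.   ]
```

```bash
python3 -m crank '[[[0,0,-5],[0,0,0.112],1],[[0,0,-5],[0,0,0.112],1],[[0,0,-5],[0,0,0.112],1],[[0,0,-5],[0,0,0.112],1],[[0,0,-5],[0,0,0.112],1],[[0,0,-5],[0,0,0.112],1],[[0,0,-5],[0,0,0.112],1],[[-30,15,0],[0,0,0],1],[[-40,15,0],[0,0,0],1],[[-40,10,0],[0,0,0],1]]'
cat > w.py <<'E'
from h import *
import sys
np.set_printoptions(precision=4,suppress=True)
p=vision.capture("wrist");s=readout.state();print(s["tcp_pos"],s["orientation"][:,0],s["force"],s["gripper_width"])
save(p,sys.argv[1])
for a in sys.argv[2:]:
    n,z=a.split(":")
    for q in models.pinpoint(p,n)[:2]: print(n,np.round(q["pixel"],1),round(q["score"],2),atz(p,q["pixel"],float(z)))
E
python3 w.py c1 ball_base:0
```

```text
time_s: 2.68
tcp_pos: [0.4636, 0.3159, 0.2535]
orientation: [[-0.006, 1.0, 0.0], [1.0, 0.006, -0.0], [-0.0, 0.0, -1.0]]
force: [1.2, -0.2, -0.7]
gripper_width: 0.0935
gripper_force: 0.0
[0.4659 0.3089 0.2536] [-0.0014  1.     -0.0043] [ 5.0148 -1.5632  0.3515] 0.09320458900169847
ball_base [277.5 258.4] 0.98 [0.5051 0.1616 0.    ]
```

```bash
python3 -m crank '[[[-30,0,0],[0,0,0],1],[[-40,0,0],[0,0,0],1],[[-40,0,0],[0,0,0],1],[[-40,0,0],[0,0,0],1],[[-40,0,0],[0,0,0],1],[[-40,0,0],[0,0,0],1],[[-40,0,0],[0,0,0],1],[[-40,0,0],[0,0,0],1],[[-20,0,0],[0,0,0],1],[[0,0,0],[0,0,0],1]]'
python3 w.py c2 rest_block:0 socket_head:0.047 socket_rim:0.028 tail:0.055 lever_pad:0.12
```

```text
time_s: 3.62
tcp_pos: [0.4645, -0.017, 0.2538]
orientation: [[0.0, 1.0, 0.0], [1.0, -0.0, -0.001], [-0.001, 0.0, -1.0]]
force: [0.8, 0.0, -0.2]
gripper_width: 0.0931
gripper_force: 0.0
[ 0.4646 -0.015   0.2538] [-0.0003  1.     -0.    ] [-0.9082  0.888  -0.252 ] 0.09284028335360558
rest_block [249.7 246. ] 0.7 [ 0.4597 -0.1499  0.    ]
socket_head [250.1 256.7] 0.87 [ 0.4607 -0.1439  0.047 ]
socket_rim [248.5 252.2] 0.58 [ 0.4582 -0.1465  0.028 ]
tail [380.6  66.6] 0.44 [0.6191 0.1119 0.055 ]
lever_pad [252.5 342.2] 0.51 [ 0.4641 -0.2273  0.12  ]
```

View pics/c2.png

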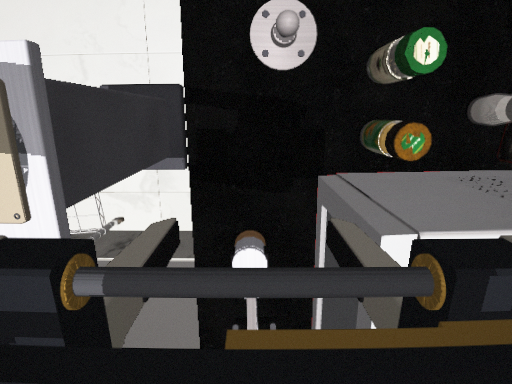

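```bash
python3 -m crank '[[[0,0,0],[0,0,-0.035],1],[[-25,-2,0],[0,0,0],1],[[-35,-2,0],[0,0,0],1],[[-35,-2,0],[0,0,0],1],[[-25,-2,0],[0,0,0],1],[[-9.4,-0.6,20],[0,0,0],1],[[0,0,30],[0,0,0],1],[[0,0,30],[0,0,0],1],[[0,0,20],[0,0,0],1],[[0,0,0],[0,0,0],1]]'
python3 w.py d1 socket_head:0.047 socket_rim:0.028 tail:0.055 lever_pad:0.12 ball_base:0;  python3 - <<'E'
from h import *
p=vision.capture('side');save(p,'d2')
for n,z in (('socket_head',.047),('tail',.055)):
    for q in models.pinpoint(p,n)[:2]: print(n,q['pixel'],q['score'],atz(p,q['pixel'],z))
a=cv2.imread('pics/d1.png')[:,:];b=cv2.resize(cv2.imread('pics/d2.png')[150:300,200:400],(512,384))
cv2.imwrite('pics/d.png',cv2.resize(np.hstack([a,b]),(800,300)))
E
```

```text
time_s: 4.75
tcp_pos: [0.4582, -0.1408, 0.1484]
orientation: [[-0.041, 0.999, -0.008], [0.999, 0.041, 0.003], [0.004, -0.007, -1.0]]
force: [-0.4, 1.3, -0.5]
gripper_width: 0.0929
gripper_force: 0.0
[ 0.4594 -0.1414  0.1513] [-0.0405  0.9992  0.0024] [-0.5188  0.0903 -0.3401] 0.09274568778211865
socket_head [255.8 195.8] 0.96 [ 0.4607 -0.1452  0.047 ]
tail [255.4 329.8] 0.8 [ 0.4666 -0.295   0.055 ]
lever_pad [258.2 315.3] 0.76 [ 0.4658 -0.2246  0.12  ]
lever_pad [438.5  25.4] 0.41 [ 0.5697 -0.0089  0.12  ]
socket_head [282.3, 238.3] 0.84 [ 0.45678247 -0.14063705  0.047     ]
socket_head [288.2, 250.9] 0.69 [ 0.42352527 -0.17910195  0.047     ]
tail [342.1, 258.6] 0.74 [ 0.46871232 -0.29402469  0.055     ]
tail [140.1, 184.7] 0.18 [0.40114314 0.34670374 0.055     ]
```

View pics/d.png

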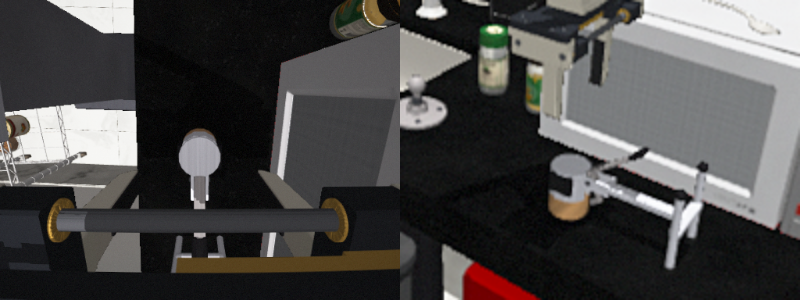

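```bash
python3 -m crank '[[[-1,1,10],[0,0,0],1],[[0,0,25],[0,0,0],1],[[0,0,25],[0,0,0],1],[[0,0,25],[0,0,0],1],[[0,0,20],[0,0,0],1],[[0,0,10],[0,0,0],1],[[0,0,4],[0,0,0],1],[[0,0,0],[0,0,0],1],[[0,0,0],[0,0,0],1],[[0,0,0],[0,0,0],1]]'
python3 w.py e1 socket_head:0.047
```

```text
time_s: 6.03
tcp_pos: [0.4632, -0.1446, 0.0361]
orientation: [[-0.039, 0.999, 0.002], [0.999, 0.039, -0.001], [-0.001, 0.002, -1.0]]
force: [1.3, -0.1, 1.2]
gripper_width: 0.0927
gripper_force: 0.0
[ 0.4632 -0.1446  0.0362] [-0.0389  0.9992 -0.0012] [-0.2456 -0.7248  0.0782] 0.09304795859699204
socket_head [248.3 240.7] 0.72 [ 0.4606 -0.1452  0.047 ]
```

Centred within ~2 mm; nudge and close.

```bash
python3 -m crank '[[[0,-2,2],[0,0,0],1],[[0,0,0],[0,0,0],0.5],[[0,0,0],[0,0,0],0],[[0,0,0],[0,0,0],-0.5],[[0,0,0],[0,0,0],-1],[[0,0,0],[0,0,0],-1],[[0,0,0],[0,0,0],-1],[[0,0,0],[0,0,0],-1],[[0,0,0],[0,0,0],-1],[[0,0,0],[0,0,0],-1]]'
python3 -c "
from h import *
s=readout.state();print(s['tcp_pos'],s['force'],s['ft_torque'],s['gripper_width'],s['gripper_force'])"
```

```text
time_s: 6.97
tcp_pos: [0.46, -0.1441, 0.0326]
orientation: [[-0.039, 0.999, -0.0], [0.999, 0.039, 0.0], [0.0, -0.0, -1.0]]
force: [-0.1, 0.1, 0.3]
gripper_width: 0.0526
gripper_force: 30.0
[ 0.46002802 -0.14412304  0.03263924] [-0.10196317  0.11479915  0.304507  ] [-0.02621899  0.05437552  0.02076666] 0.05263706497950659 29.995128214359283
```

```bash
python3 -m crank '[[[0,0,-8],[0,0,0],-1],[[0,0,-20],[0,0,0],-1],[[0,0,-30],[0,0,0],-1],[[0,0,-30],[0,0,0],-1],[[10,0,-30],[0,0,0],-1],[[30,5,-10],[0,0,0],-1],[[35,10,0],[0,0,0],-1],[[35,10,0],[0,0,0],-1],[[35,10,0],[0,0,0],-1],[[25,5,0],[0,0,0],-1]]'
cat > f.py <<'E'
from h import *
import sys
np.set_printoptions(precision=4,suppress=True)
p=vision.capture("wrist");save(p,sys.argv[1]);s=readout.state();print(s["tcp_pos"],s["orientation"].round(4).tolist(),s["force"],s["ft_torque"])
print([(np.round(q["pixel"],1),round(q["score"],2),atz(p,q["pixel"],0)) for q in models.pinpoint(p,"ball_base")[:2]])
m=models.regions_of(p,"ball_base")[0]["pixels"].astype(np.uint8)
g=cv2.cvtColor(p["frame"],cv2.COLOR_RGB2GRAY);m2=((g>90)&(cv2.dilate(m,np.ones((9,9)))>0)).astype(np.uint8)
for mm in(m,m2):
    c=max(cv2.findContours(mm,0,2)[0],key=cv2.contourArea);e=cv2.fitEllipse(cv2.convexHull(c));print(np.round(e[0],1),np.round(e[1],1),atz(p,e[0],.006))
E
python3 f.py f1
```

```text
time_s: 7.8
tcp_pos: [0.4933, 0.03, 0.1609]
orientation: [[-0.04, 0.999, -0.0], [0.999, 0.04, 0.001], [0.001, -0.0, -1.0]]
force: [-0.1, 0.4, -3.7]
gripper_width: 0.0526
gripper_force: 30.0
[0.4935 0.0335 0.1607] [[-0.0412, 0.9991, -0.0002], [0.9991, 0.0412, 0.0036], [0.0036, -0.0, -1.0]] [-2.0437  4.0841 -3.5097] [0.3801 0.134  0.0176]
[(array([269. ,  61.2]), 0.58, array([0.5059, 0.1586, 0.    ]))]
[268.5  57.7] [85.8 91.3] [0.5049 0.161  0.006 ]
[268.6  57.7] [85.3 90.2] [0.505 0.161 0.006]
```

View pics/f1.png

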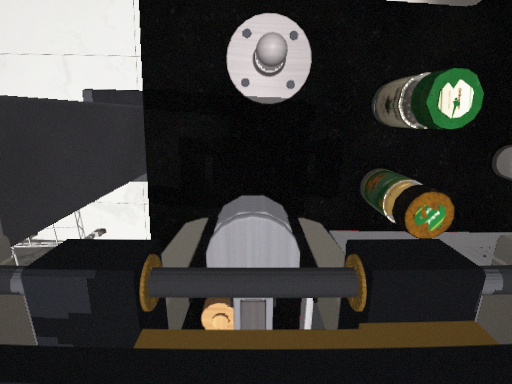

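```bash
python3 -m crank '[[[20,3,0],[0,0,0],-1],[[30,4,0],[0,0,0],-1],[[35,4,0],[0,0,0],-1],[[30,4,0],[0,0,0],-1],[[12.9,1.6,0],[0,0,0],-1],[[0,0,0],[0,0,0],-1],[[0,0,20],[0,0,0],-1],[[0,0,20],[0,0,0],-1],[[0,0,10],[0,0,0],-1],[[0,0,0],[0,0,0],-1]]'
python3 - <<'E'
from h import *
np.set_printoptions(precision=4,suppress=True)
ps={c:vision.capture(c) for c in("side","scene","wrist")}
s=readout.state();print(s["tcp_pos"],s["orientation"].round(4).tolist(),s["force"],s["ft_torque"])
for n in("socket_head","socket_rim","tail","ball_base","lever_pad"):
    o=[]
    for c in ps:
        q=models.pinpoint(ps[c],n)
        if q: print(n,c,np.round(q[0]["pixel"],1),round(q[0]["score"],2),atz(ps[c],q[0]["pixel"],{"ball_base":0,"tail":s["tcp_pos"][2]+.0224}.get(n,s["tcp_pos"][2]+.0144))[:2]);o.append((ps[c],q[0]["pixel"]))
    if len(o)>1:print(*tri(o[:2]))
a=cv2.resize(ps["side"]["frame"][130:280,140:340],(512,384))
save({"frame":cv2.resize(np.hstack([a,ps["wrist"]["frame"]]),(800,300))},"g")
E
```

```text
time_s: 8.78
tcp_pos: [0.5027, 0.1538, 0.1075]
orientation: [[-0.038, 0.999, -0.006], [0.999, 0.038, -0.002], [-0.002, -0.006, -1.0]]
force: [-0.1, -0.2, -4.1]
gripper_width: 0.0528
gripper_force: 30.0
[0.5055 0.155  0.1116] [[-0.0381, 0.9993, 0.0007], [0.9993, 0.0381, -0.0001], [-0.0001, 0.0007, -1.0]] [ 0.6418 -0.5616 -3.2284] [ 0.0959  0.0416 -0.0599]
socket_head side [205.8 170.5] 0.97 [0.4991 0.1588]
socket_head scene [213.8 187.5] 0.93 [0.5006 0.1575]
socket_head wrist [254.6 242.1] 0.69 [0.5059 0.1554]
[0.4976 0.1569 0.1276] [np.float64(0.6), np.float64(0.6)]
socket_rim side [211.4 176.1] 0.73 [0.4826 0.1211]
socket_rim scene [216.3 190.8] 0.79 [0.484  0.1454]
[0.514  0.1525 0.103 ] [np.float64(1.4), np.float64(1.4)]
tail side [249.1 184.6] 0.83 [ 0.4982 -0.0014]
tail scene [258.8 188. ] 0.65 [0.5077 0.0038]
[0.5079 0.0044 0.1306] [np.float64(2.6), np.float64(2.6)]
ball_base side [206.3 206.8] 0.89 [0.5012 0.1646]
ball_base scene [217.  212.1] 0.62 [0.5149 0.1565]
ball_base wrist [254.9 185.3] 0.93 [0.5068 0.1581]
[0.4926 0.1521 0.0138] [np.float64(5.0), np.float64(5.0)]
lever_pad side [234.7 150. ] 0.43 [0.676  0.1978]
lever_pad scene [239.2 174.2] 0.61 [0.5877 0.0831]
[0.5064 0.0652 0.2015] [np.float64(12.5), np.float64(12.5)]
```

View pics/g.png

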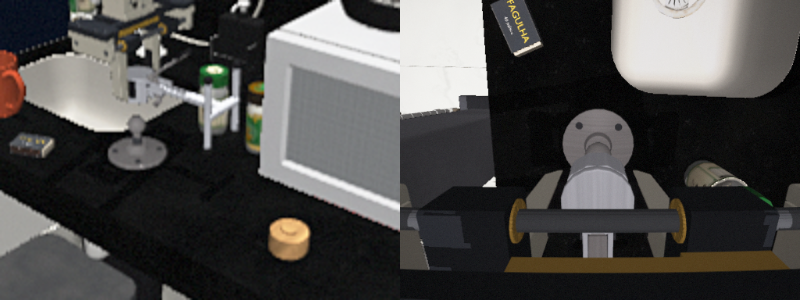

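```bash
python3 -m crank '[[[0,0,0],[0,0,0],-1],[[0,0,0],[0,0,0],-1],[[0,0,0],[0,0,0],-1],[[0,0,0],[0,0,0],-1],[[0,0,0],[0,0,0],-1],[[0,0,0],[0,0,0],-1],[[0,0,0],[0,0,0],-1],[[0,0,0],[0,0,0],-1],[[0,0,0],[0,0,0],-1],[[0,0,0],[0,0,0],-1]]'
python3 f.py g2; python3 - <<'E'
from h import *
# disc edge ellipse fit on the visible arc
p=vision.capture("wrist");m=models.regions_of(p,"ball_base")[0]["pixels"];r_,c_=np.where(m);print(c_.min(),c_.max(),r_.min(),r_.max())
from scipy.optimize import least_squares
e=[]
for r in range(r_.min(),r_.max()+1):
    cc=np.where(m[r])[0]
    if len(cc)>5: e+=[atz(p,(cc[0]-.5,r),.006)[:2],atz(p,(cc[-1]+.5,r),.006)[:2]]
e=np.array(e);f=least_squares(lambda v:np.hypot(*(e-v[:2]).T)-.045,[.505,.16],loss="soft_l1",f_scale=.001);print(f.x,np.round(f.fun*1e3,1)[::6])
E
```

```text
time_s: 10.52
tcp_pos: [0.505, 0.1557, 0.1106]
orientation: [[-0.039, 0.999, 0.0], [0.999, 0.039, 0.0], [0.0, 0.0, -1.0]]
force: [-0.3, 0.1, -4.6]
gripper_width: 0.0528
gripper_force: 30.0
[0.5049 0.1557 0.1106] [[-0.039, 0.9992, -0.0], [0.9992, 0.039, 0.0], [0.0, -0.0, -1.0]] [ 1.0822 -0.6354 -4.3701] [0.0709 0.0434 0.0363]
[(array([252.5, 183.5]), 0.69, array([0.5046, 0.1611, 0.    ]))]
[252.7 184.5] [87.3 90.3] [0.5048 0.1615 0.006 ]
[252.6 185.3] [89.5 89.9] [0.5048 0.1606 0.006 ]
208 297 141 212
[0.50494861 0.15915441] [ 0.2  0.2  0.2 -0.   0.3 -0.4 -0.7  0.  -0.6 -1.  -1.1 -1.1 -0.8 -0.3
 -0.5 -0.6 -0.4 -0.  -0.4 -0.6 -1.4 -1.1 -1.4 -1.4]
```

```bash
python3 -m crank '[[[3,0.2,0],[0,0,0],-1],[[3,0,0],[0,0,0],-1],[[0,0,8],[0,0,0],-1],[[0,0,8],[0,0,0],-1],[[0,0,6],[0,0,0],-1],[[0,0,5],[0,0,0],-1],[[0,0,4],[0,0,0],-1],[[0,0,3],[0,0,0],-1],[[0,0,2],[0,0,0],-1],[[0,0,0],[0,0,0],-1]]'
```

```text
time_s: 11.6
tcp_pos: [0.5046, 0.1616, 0.0741]
orientation: [[-0.039, 0.999, -0.001], [0.999, 0.039, -0.0], [-0.0, -0.001, -1.0]]
force: [0.2, -0.5, -3.9]
gripper_width: 0.0528
gripper_force: 30.0
```

```bash
python3 -m crank '[[[0,0,2],[0,0,0],-1],[[0,0,2],[0,0,0],-1],[[0,0,2],[0,0,0],-1],[[0,0,2],[0,0,0],-1],[[0,0,1],[0,0,0],-1],[[0,0,1],[0,0,0],-1],[[0,0,1],[0,0,0],-1],[[0,0,0],[0,0,0],-1],[[0,0,0],[0,0,0],-1],[[0,0,0],[0,0,0],-1]]'
```

```text
time_s: 12.43
tcp_pos: [0.505, 0.1618, 0.0637]
orientation: [[-0.039, 0.999, 0.0], [0.999, 0.039, 0.0], [0.0, 0.0, -1.0]]
force: [-0.4, -0.8, -3.4]
gripper_width: 0.053
gripper_force: 30.0
```

```bash
python3 -m crank '[[[0,0,1],[0,0,0],-1],[[0,0,1],[0,0,0],-1],[[0,0,1],[0,0,0],-1],[[0,0,1],[0,0,0],-1],[[0,0,1],[0,0,0],-1],[[0,0,0.5],[0,0,0],-1],[[0,0,0.5],[0,0,0],-1],[[0,0,0],[0,0,0],-1],[[0,0,0],[0,0,0],-1],[[0,0,0],[0,0,0],-1]]'
```

```text
time_s: 13.27
tcp_pos: [0.505, 0.1618, 0.0577]
orientation: [[-0.039, 0.999, 0.0], [0.999, 0.039, -0.0], [-0.0, 0.0, -1.0]]
force: [-0.5, 0.9, -3.4]
gripper_width: 0.0529
gripper_force: 30.0
```

```bash
python3 -m crank '[[[0,0,1],[0,0,0],-1],[[0,0,1],[0,0,0],-1],[[0,0,1],[0,0,0],-1],[[0,0,1],[0,0,0],-1],[[0,0,0.5],[0,0,0],-1],[[0,0,0.5],[0,0,0],-1],[[0,0,0],[0,0,0],-1],[[0,0,0],[0,0,0],-1],[[0,0,0],[0,0,0],-1],[[0,0,0],[0,0,0],-1]]'
```

```text
time_s: 14.1
tcp_pos: [0.505, 0.1618, 0.0527]
orientation: [[-0.039, 0.999, 0.0], [0.999, 0.039, 0.0], [0.0, 0.0, -1.0]]
force: [-0.9, -0.4, -4.9]
gripper_width: 0.0526
gripper_force: 30.0
```

```bash
python3 -m crank '[[[0,0,1],[0,0,0],-1],[[0,0,1],[0,0,0],-1],[[0,0,1],[0,0,0],-1],[[0,0,1],[0,0,0],-1],[[0,0,0.5],[0,0,0],-1],[[0,0,0.5],[0,0,0],-1],[[0,0,0],[0,0,0],-1],[[0,0,0],[0,0,0],-1],[[0,0,0],[0,0,0],-1],[[0,0,0],[0,0,0],-1]]'
```

```text
time_s: 14.93
tcp_pos: [0.505, 0.1618, 0.0478]
orientation: [[-0.039, 0.999, 0.0], [0.999, 0.039, 0.0], [0.0, 0.0, -1.0]]
force: [-1.8, 0.3, -0.7]
gripper_width: 0.053
gripper_force: 30.0
```

```bash
python3 -m crank '[[[0,0,0.5],[0,0,0],-1],[[0,0,0.5],[0,0,0],-1],[[0,0,0.5],[0,0,0],-1],[[0,0,0.5],[0,0,0],-1],[[0,0,0],[0,0,0],-1],[[0,0,0],[0,0,0],-1],[[0,0,0],[0,0,0],-1],[[0,0,0],[0,0,0],-1],[[0,0,0],[0,0,0],-1],[[0,0,0],[0,0,0],-1]]'; python3 -c "
from h import *
for i in range(4):
  p=vision.capture('side');s=readout.state();print(s['tcp_pos'],s['force'],s['ft_torque'])
f=p['frame'][130:280,140:340];save({'frame':cv2.resize(f,(800,600),interpolation=cv2.INTER_CUBIC)},'k')"
```

```text
time_s: 15.77
tcp_pos: [0.5051, 0.1618, 0.0457]
orientation: [[-0.039, 0.999, 0.0], [0.999, 0.039, 0.0], [0.0, 0.0, -1.0]]
force: [-0.5, 1.2, 1.5]
gripper_width: 0.0527
gripper_force: 30.0
[0.50511419 0.16179851 0.0457448 ] [-1.39134753  0.93520482  1.74423438] [ 0.22481536  0.15588857 -0.00809748]
[0.50508304 0.16179998 0.04570968] [-1.67902684  1.69309485  1.5218411 ] [0.23514082 0.16192471 0.02346642]
[0.50506687 0.16178537 0.04571405] [-1.38592244  1.02456392  1.4227622 ] [ 0.19324713  0.14354552 -0.01228863]
[0.50505651 0.16179077 0.04572727] [-1.57804296  1.39662503  3.19000318] [0.25022269 0.11971733 0.01537272]
```

View pics/k.png

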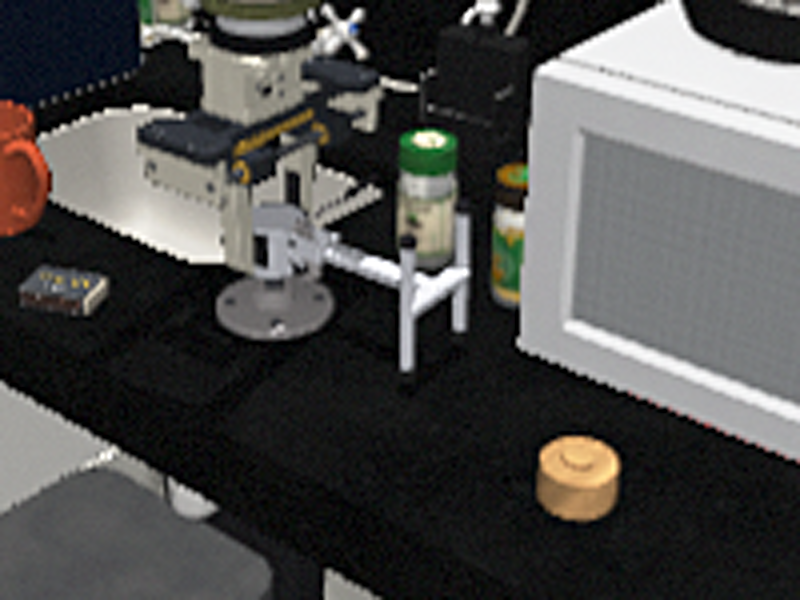

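```bash
python3 -m crank '[[[0,0,0.5],[0,0,0],-1],[[0,0,0.5],[0,0,0],-1],[[0,0,0.5],[0,0,0],-1],[[0,0,0.5],[0,0,0],-1],[[0,0,0],[0,0,0],-1],[[0,0,0],[0,0,0],-1],[[0,0,0],[0,0,0],-1],[[0,0,0],[0,0,0],-1],[[0,0,0],[0,0,0],-1],[[0,0,0],[0,0,0],-1]]'
```

```text
time_s: 16.8
tcp_pos: [0.5049, 0.1617, 0.0436]
orientation: [[-0.039, 0.999, -0.0], [0.999, 0.039, -0.0], [-0.0, -0.0, -1.0]]
force: [-0.8, -0.0, 1.9]
gripper_width: 0.0529
gripper_force: 30.0
```

```bash
python3 -m crank '[[[0,0,0.5],[0,0,0],-1],[[0,0,0.5],[0,0,0],-1],[[0,0,0],[0,0,0],-1],[[0,0,0],[0,0,0],-1],[[0,0,0],[0,0,0],-1],[[0,0,0],[0,0,0],-1],[[0,0,0],[0,0,0],-1],[[0,0,0],[0,0,0],-1],[[0,0,0],[0,0,0],-1],[[0,0,0],[0,0,0],-1]]'
```

```text
time_s: 17.63
tcp_pos: [0.5048, 0.1617, 0.0425]
orientation: [[-0.039, 0.999, -0.0], [0.999, 0.039, -0.0], [-0.0, -0.0, -1.0]]
force: [0.5, 0.0, -0.8]
gripper_width: 0.0527
gripper_force: 30.0
```

```bash
python3 -m crank '[[[0,0,0.5],[0,0,0],-1],[[0,0,0.5],[0,0,0],-1],[[0,0,0],[0,0,0],-1],[[0,0,0],[0,0,0],-1],[[0,0,0],[0,0,0],-1],[[0,0,0],[0,0,0],-1],[[0,0,0],[0,0,0],-1],[[0,0,0],[0,0,0],-1],[[0,0,0],[0,0,0],-1],[[0,0,0],[0,0,0],-1]]'
```

```text
time_s: 18.47
tcp_pos: [0.5049, 0.1617, 0.0416]
orientation: [[-0.039, 0.999, -0.0], [0.999, 0.039, -0.0], [-0.0, -0.0, -1.0]]
force: [0.1, 1.0, -0.2]
gripper_width: 0.0532
gripper_force: 30.0
```

```bash
python3 -m crank '[[[0,0,0.5],[0,0,0],-1],[[0,0,0.5],[0,0,0],-1],[[0,0,0],[0,0,0],-1],[[0,0,0],[0,0,0],-1],[[0,0,0],[0,0,0],-1],[[0,0,0],[0,0,0],-1],[[0,0,0],[0,0,0],-1],[[0,0,0],[0,0,0],-1],[[0,0,0],[0,0,0],-1],[[0,0,0],[0,0,0],-1]]'
```

```text
time_s: 19.3
tcp_pos: [0.5048, 0.1617, 0.0405]
orientation: [[-0.039, 0.999, -0.0], [0.999, 0.039, -0.0], [-0.0, -0.0, -1.0]]
force: [0.2, 0.2, -2.5]
gripper_width: 0.0529
gripper_force: 30.0
```

```bash
python3 -m crank '[[[0,0,0.5],[0,0,0],-1],[[0,0,0.5],[0,0,0],-1],[[0,0,0],[0,0,0],-1],[[0,0,0],[0,0,0],-1],[[0,0,0],[0,0,0],-1],[[0,0,0],[0,0,0],-1],[[0,0,0],[0,0,0],-1],[[0,0,0],[0,0,0],-1],[[0,0,0],[0,0,0],-1],[[0,0,0],[0,0,0],-1]]'
```

```text
time_s: 20.13
tcp_pos: [0.505, 0.1618, 0.0398]
orientation: [[-0.039, 0.999, 0.0], [0.999, 0.039, 0.0], [0.0, 0.0, -1.0]]
force: [-1.0, 0.5, 1.4]
gripper_width: 0.0527
gripper_force: 30.0
```

```bash
python3 -m crank '[[[0,0,0.5],[0,0,0],-1],[[0,0,0.5],[0,0,0],-1],[[0,0,0],[0,0,0],-1],[[0,0,0],[0,0,0],-1],[[0,0,0],[0,0,0],-1],[[0,0,0],[0,0,0],-1],[[0,0,0],[0,0,0],-1],[[0,0,0],[0,0,0],-1],[[0,0,0],[0,0,0],-1],[[0,0,0],[0,0,0],-1]]'
```

```text
time_s: 20.97
tcp_pos: [0.5052, 0.1618, 0.0392]
orientation: [[-0.039, 0.999, 0.001], [0.999, 0.039, 0.0], [0.0, 0.001, -1.0]]
force: [-2.2, -0.1, 5.5]
gripper_width: 0.0528
gripper_force: 30.0
```

```bash
python3 -m crank '[[[0,0,0.5],[0,0,0],-1],[[0,0,0.3],[0,0,0],-1],[[0,0,0],[0,0,0],-1],[[0,0,0],[0,0,0],-1],[[0,0,0],[0,0,0],-1],[[0,0,0],[0,0,0],-1],[[0,0,0],[0,0,0],-1],[[0,0,0],[0,0,0],-1],[[0,0,0],[0,0,0],-1],[[0,0,0],[0,0,0],-1]]'; python3 -c "
from h import *
for i in range(3):
  p=vision.capture('side');s=readout.state();print(s['tcp_pos'],s['force'],s['ft_torque'])"
```

```text
time_s: 21.8
tcp_pos: [0.5054, 0.1618, 0.0388]
orientation: [[-0.039, 0.999, 0.001], [0.999, 0.039, 0.0], [0.0, 0.001, -1.0]]
force: [-3.7, -0.9, 9.6]
gripper_width: 0.0527
gripper_force: 30.0
[0.50538568 0.16183744 0.03878877] [-4.03733032 -0.85801433  8.97622276] [-0.02328991  0.73667207 -0.00421165]
[0.50537419 0.16184712 0.03879472] [-4.2806362  -0.09077794  9.30824189] [-0.01681861  0.733855   -0.00831676]
[0.5053516  0.16184465 0.03876964] [-4.52347269 -0.50400653  8.6380073 ] [-0.08070062  0.72832474  0.02356765]
```

```bash
python3 -m crank '[[[0,0,0],[0,0,0],0],[[0,0,0],[0,0,0],0.5],[[0,0,0],[0,0,0],1],[[0,0,0],[0,0,0],1],[[0,0,0],[0,0,0],1],[[0,0,0],[0,0,0],1],[[0,0,0],[0,0,0],1],[[0,0,0],[0,0,0],1],[[0,0,0],[0,0,0],1],[[0,0,0],[0,0,0],1]]'
```

```text
time_s: 22.78
tcp_pos: [0.5049, 0.1617, 0.0378]
orientation: [[-0.039, 0.999, -0.0], [0.999, 0.039, 0.0], [0.0, -0.0, -1.0]]
force: [0.4, -0.6, 0.5]
gripper_width: 0.0929
gripper_force: 0.0
```

```bash
python3 -m crank '[[[0,0,-10],[0,0,0],1],[[0,0,-20],[0,0,0],1],[[0,0,-30],[0,0,0],1],[[0,0,-35],[0,0,0],1],[[0,0,-35],[0,0,0],1],[[0,0,-30],[0,0,0],1],[[0,0,-10],[0,0,0],1],[[0,0,0],[0,0,0],1],[[0,0,0],[0,0,0],1],[[0,0,0],[0,0,0],1]]'
cat > t.py <<'E'
from h import *
import sys
np.set_printoptions(precision=4,suppress=True)
ps={c:vision.capture(c) for c in("side","scene","wrist")}
s=readout.state();print(s["tcp_pos"],s["orientation"].round(4).tolist(),s["force"])
for n,z in(("socket_head",.053),("tail",.055),("lever_pad",.123)):
    o=[]
    for c in ps:
        q=models.pinpoint(ps[c],n)
        if q: print(n,c,np.round(q[0]["pixel"],1),round(q[0]["score"],2),atz(ps[c],q[0]["pixel"],z)[:2]);o.append((ps[c],q[0]["pixel"]))
    if len(o)>1:print("  tri",*tri(o))
a=cv2.resize(ps["side"]["frame"][130:280,140:340],(512,384))
save({"frame":cv2.resize(np.hstack([a,ps["wrist"]["frame"]]),(800,300))},sys.argv[1])
E
python3 t.py n
```

```text
time_s: 23.62
tcp_pos: [0.5039, 0.1615, 0.2059]
orientation: [[-0.039, 0.999, -0.003], [0.999, 0.039, -0.001], [-0.0, -0.003, -1.0]]
force: [0.2, 0.6, -0.4]
gripper_width: 0.0931
gripper_force: 0.0
[0.5038 0.1615 0.2056] [[-0.039, 0.9992, -0.0036], [0.9992, 0.039, -0.0008], [-0.0006, -0.0036, -1.0]] [ 0.7827 -0.5436 -0.1976]
socket_head side [206.2 193.2] 0.97 [0.4953 0.1569]
socket_head scene [212.6 201.7] 0.96 [0.5099 0.1684]
socket_head wrist [255.4 179. ] 0.78 [0.5062 0.1621]
  tri [0.5056 0.1647 0.0514] [np.float64(5.0), np.float64(5.2), np.float64(2.9)]
tail side [247.3 209.3] 0.91 [0.499  0.0034]
tail scene [256.3 201.2] 0.74 [0.5304 0.014 ]
tail wrist [256.9 296.1] 0.8 [0.5144 0.0088]
  tri [0.5145 0.0113 0.0559] [np.float64(10.2), np.float64(9.8), np.float64(1.5)]
lever_pad side [229.2 173.6] 0.62 [0.5322 0.0977]
lever_pad scene [237.5 187.9] 0.41 [0.5126 0.0775]
lever_pad wrist [259.5 279.9] 0.71 [0.5134 0.0757]
  tri [0.5115 0.0794 0.1305] [np.float64(5.2), np.float64(5.8), np.float64(1.8)]
```

View pics/n.png

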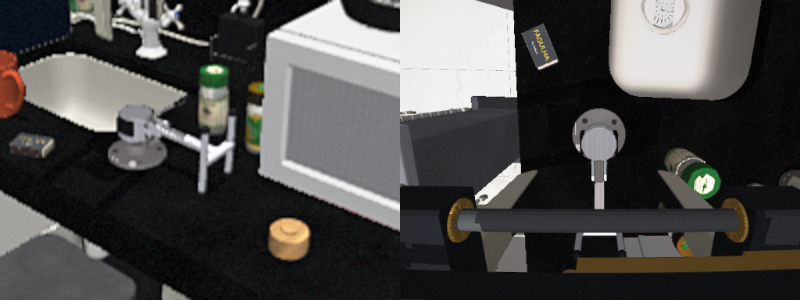

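```bash
python3 -m crank '[[[-15,0,0],[0,0,0],-1],[[-25,1,0],[0,0,0],-1],[[-25,0,0],[0,0,0],-1],[[-12,0,0],[0,0,0],-1],[[0,0,20],[0,0,0],-1],[[0,0,20],[0,0,0],-1],[[0,0,15],[0,0,0],-1],[[0,0,5],[0,0,0],-1],[[0,0,0],[0,0,0],-1],[[0,0,0],[0,0,0],-1]]'; python3 t.py o
```

```text
time_s: 25.05
tcp_pos: [0.5091, 0.0851, 0.1483]
orientation: [[-0.039, 0.999, 0.0], [0.999, 0.039, 0.0], [0.0, 0.0, -1.0]]
force: [0.1, 0.1, 0.9]
gripper_width: 0.0311
gripper_force: 0.0
[0.5099 0.0851 0.1493] [[-0.0392, 0.9992, 0.0023], [0.9992, 0.0392, 0.0002], [0.0001, 0.0023, -1.0]] [ 0.3704 -0.5314  0.5117]
socket_head side [205.2 190.8] 0.67 [0.5042 0.1697]
socket_head scene [215.7 201.8] 0.66 [0.5108 0.1573]
socket_head wrist [251.5 109.5] 0.62 [0.5061 0.1615]
  tri [0.5034 0.1606 0.0575] [np.float64(5.9), np.float64(5.1), np.float64(2.8)]
tail side [248.7 204.9] 0.61 [0.5203 0.0152]
tail wrist [254.5 267.6] 0.89 [0.5149 0.006 ]
  tri [0.5142 0.0097 0.0602] [np.float64(0.8), np.float64(0.8)]
lever_pad side [230.9 174.2] 0.61 [0.5323 0.0914]
lever_pad scene [237.1 187.6] 0.53 [0.514  0.0792]
lever_pad wrist [254.2 228.5] 0.56 [0.5113 0.077 ]
  tri [0.5121 0.0783 0.1299] [np.float64(5.3), np.float64(4.1), np.float64(1.7)]
```

View pics/o.png

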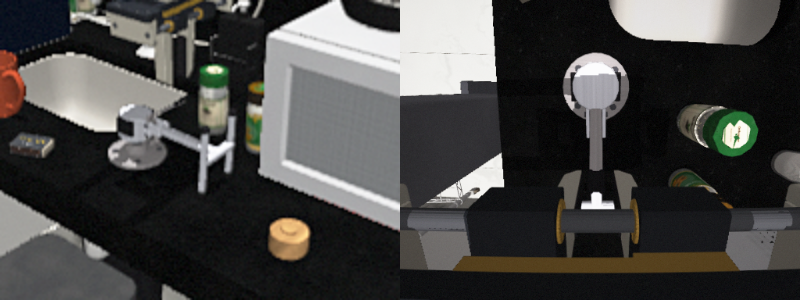

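```bash
python3 -m crank '[[[0,0,0],[0,0,0],-1],[[0,0,0],[0,0,0],-1],[[0,0,0],[0,0,0],-1],[[0,0,0],[0,0,0],-1],[[0,0,0],[0,0,0],-1],[[0,0,5],[0,0,0],-1],[[0,0,5],[0,0,0],-1],[[0,0,5],[0,0,0],-1],[[0,0,3],[0,0,0],-1],[[0,0,0],[0,0,0],-1]]'
```

```text
time_s: 26.48
tcp_pos: [0.5081, 0.0848, 0.1284]
orientation: [[-0.039, 0.999, -0.002], [0.999, 0.039, -0.0], [-0.0, -0.002, -1.0]]
force: [-0.7, 0.7, -0.3]
gripper_width: 0.0007
gripper_force: 0.0
```

```bash
python3 -m crank '[[[0,0,3],[0,0,0],-1],[[0,0,2],[0,0,0],-1],[[-1.5,0,2],[0,0,0],-1],[[-2,0,2],[0,0,0],-1],[[-2,0,2],[0,0,0],-1],[[-2,0,2],[0,0,0],-1],[[-2,0,2],[0,0,0],-1],[[-1.5,0,2],[0,0,0],-1],[[-1.5,0,2],[0,0,0],-1],[[0,0,0],[0,0,0],-1]]'
```

```text
time_s: 27.32
tcp_pos: [0.5093, 0.072, 0.1104]
orientation: [[-0.039, 0.999, -0.0], [0.999, 0.039, -0.0], [-0.0, -0.0, -1.0]]
force: [0.2, 1.7, 1.0]
gripper_width: 0.0005
gripper_force: 0.8
```

```bash
python3 -m crank '[[[-1.3,0,2],[0,0,0],-1],[[-1.3,0,2],[0,0,0],-1],[[-1.2,0,2],[0,0,0],-1],[[-1.2,0,2],[0,0,0],-1],[[-1.2,0,2],[0,0,0],-1],[[-1,0,2],[0,0,0],-1],[[-1,0,2],[0,0,0],-1],[[-0.7,0,2],[0,0,0],-1],[[-0.6,0,2],[0,0,0],-1],[[0,0,0],[0,0,0],-1]]'
python3 -c "
from h import *
for i in range(3):
  p=vision.capture('side');s=readout.state();print(s['tcp_pos'],s['force'],s['ft_torque'])
f=p['frame'][150:250,180:300];save({'frame':cv2.resize(f,(720,600),interpolation=cv2.INTER_CUBIC)},'q')"
```

```text
time_s: 28.15
tcp_pos: [0.5097, 0.0625, 0.0924]
orientation: [[-0.039, 0.999, -0.0], [0.999, 0.039, -0.0], [-0.0, -0.0, -1.0]]
force: [0.6, 0.6, 1.5]
gripper_width: 0.0005
gripper_force: 0.8
[0.50970317 0.06254717 0.09256459] [ 0.9246371  -0.51264917  1.15464355] [0.06013364 0.00339193 0.03489577]
[0.50967449 0.06256438 0.09263857] [-0.84385332  0.14914573  0.54559118] [0.09973792 0.01962788 0.03352728]
[0.50968038 0.06259502 0.09267966] [0.49301886 0.11008245 0.6032446 ] [ 0.06528343  0.0626862  -0.01564622]
```

View pics/q.png

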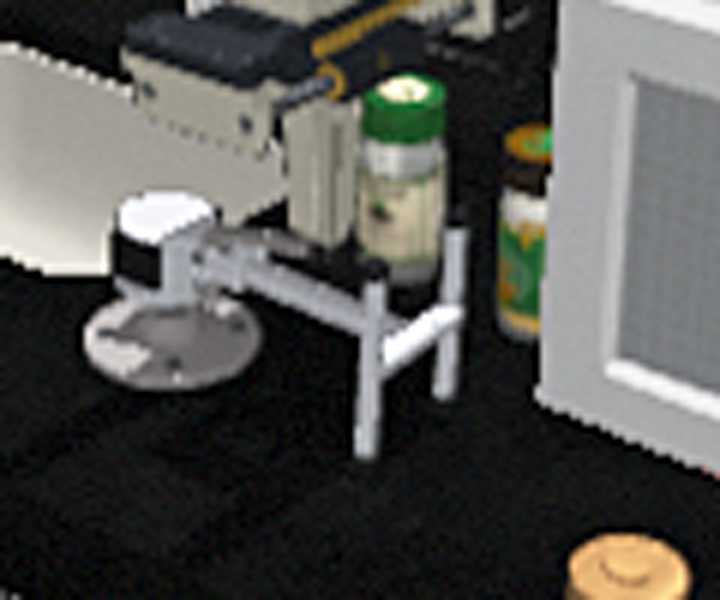

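```bash
python3 -m crank '[[[-0.8,0,1.5],[0,0,0],-1],[[-0.6,0,1.5],[0,0,0],-1],[[-0.6,0,1.5],[0,0,0],-1],[[-0.5,0,1.5],[0,0,0],-1],[[-0.4,0,1.5],[0,0,0],-1],[[-0.4,0,1.5],[0,0,0],-1],[[-0.3,0,1.5],[0,0,0],-1],[[0,0,1],[0,0,0],-1],[[0,0,0],[0,0,0],-1],[[0,0,0],[0,0,0],-1]]'
```

```text
time_s: 29.13
tcp_pos: [0.5099, 0.0591, 0.0812]
orientation: [[-0.039, 0.999, -0.0], [0.999, 0.039, -0.0], [-0.0, -0.0, -1.0]]
force: [0.5, 1.7, 1.4]
gripper_width: 0.0003
gripper_force: 0.6
```

```bash
python3 -m crank '[[[0,0,0.5],[0,0,0],-1],[[0,0,0.5],[0,0,0],-1],[[0,0,0.5],[0,0,0],-1],[[0,0,0.5],[0,0,0],-1],[[0,0,0],[0,0,0],-1],[[0,0,0],[0,0,0],-1],[[0,0,0],[0,0,0],-1],[[0,0,0],[0,0,0],-1],[[0,0,0],[0,0,0],-1],[[0,0,0],[0,0,0],-1]]'
```

```text
time_s: 29.97
tcp_pos: [0.5099, 0.0591, 0.0793]
orientation: [[-0.039, 0.999, 0.0], [0.999, 0.039, -0.0], [-0.0, 0.0, -1.0]]
force: [-0.4, -0.8, 3.3]
gripper_width: 0.0002
gripper_force: 1.3
```

```bash
python3 -m crank '[[[0,0,0.5],[0,0,0],-1],[[0,0,0.5],[0,0,0],-1],[[0,0,0.5],[0,0,0],-1],[[0,0,0.5],[0,0,0],-1],[[0,0,0],[0,0,0],-1],[[0,0,0],[0,0,0],-1],[[0,0,0],[0,0,0],-1],[[0,0,0],[0,0,0],-1],[[0,0,0],[0,0,0],-1],[[0,0,0],[0,0,0],-1]]'
```

```text
time_s: 30.8
tcp_pos: [0.5099, 0.0593, 0.0773]
orientation: [[-0.039, 0.999, -0.0], [0.999, 0.039, 0.0], [0.0, -0.0, -1.0]]
force: [0.5, -2.7, 2.7]
gripper_width: 0.0001
gripper_force: 1.3
```

```bash
python3 -m crank '[[[0,0,0.5],[0,0,0],-1],[[0,0,0.5],[0,0,0],-1],[[0,0,0],[0,0,0],-1],[[0,0,0],[0,0,0],-1],[[0,0,0],[0,0,0],-1],[[0,0,0],[0,0,0],-1],[[0,0,0],[0,0,0],-1],[[0,0,0],[0,0,0],-1],[[0,0,0],[0,0,0],-1],[[0,0,0],[0,0,0],-1]]'
```

```text
time_s: 31.63
tcp_pos: [0.5099, 0.0593, 0.0763]
orientation: [[-0.039, 0.999, -0.0], [0.999, 0.039, 0.0], [0.0, -0.0, -1.0]]
force: [0.7, -2.2, 3.3]
gripper_width: 0.0004
gripper_force: 1.4
```

```bash
python3 -m crank '[[[0,0,0.5],[0,0,0],-1],[[0,0,0.5],[0,0,0],-1],[[0,0,0],[0,0,0],-1],[[0,0,0],[0,0,0],-1],[[0,0,0],[0,0,0],-1],[[0,0,0],[0,0,0],-1],[[0,0,0],[0,0,0],-1],[[0,0,0],[0,0,0],-1],[[0,0,0],[0,0,0],-1],[[0,0,0],[0,0,0],-1]]'
```

```text
time_s: 32.47
tcp_pos: [0.51, 0.0592, 0.0755]
orientation: [[-0.039, 0.999, 0.0], [0.999, 0.039, -0.0], [-0.0, 0.0, -1.0]]
force: [-0.9, -3.6, 4.8]
gripper_width: 0.0008
gripper_force: 2.6
```

```bash
python3 -m crank '[[[0,0,0.5],[0,0,0],-1],[[0,0,0.3],[0,0,0],-1],[[0,0,0],[0,0,0],-1],[[0,0,0],[0,0,0],-1],[[0,0,0],[0,0,0],-1],[[0,0,0],[0,0,0],-1],[[0,0,0],[0,0,0],-1],[[0,0,0],[0,0,0],-1],[[0,0,0],[0,0,0],-1],[[0,0,0],[0,0,0],-1]]'
```

```text
time_s: 33.3
tcp_pos: [0.5102, 0.0592, 0.0752]
orientation: [[-0.039, 0.999, 0.001], [0.999, 0.039, -0.0], [-0.0, 0.001, -1.0]]
force: [-2.6, -3.1, 9.0]
gripper_width: 0.0003
gripper_force: 4.4
```

```bash
python3 -m crank '[[[0,0,0.4],[0,0,0],-1],[[0,0,0],[0,0,0],-1],[[0,0,0],[0,0,0],-1],[[0,0,0],[0,0,0],-1],[[0,0,0],[0,0,0],-1],[[0,0,0],[0,0,0],-1],[[0,0,0],[0,0,0],-1],[[0,0,0],[0,0,0],-1],[[0,0,0],[0,0,0],-1],[[0,0,0],[0,0,0],-1]]'
```

```text
time_s: 34.13
tcp_pos: [0.5104, 0.0592, 0.075]
orientation: [[-0.039, 0.999, 0.001], [0.999, 0.039, -0.0], [-0.0, 0.001, -1.0]]
force: [-1.8, -3.4, 11.8]
gripper_width: 0.0006
gripper_force: 5.3
```

```bash
python3 -m crank '[[[0,0,-2],[0,0,0],-1],[[0,0,-10],[0,0,0],-1],[[0,0,-20],[0,0,0],-1],[[0,0,-30],[0,0,0],-1],[[0,0,-35],[0,0,0],-1],[[0,0,-30],[0,0,0],-1],[[0,0,-10],[0,0,0],-1],[[0,0,0],[0,0,0],-1],[[0,0,0],[0,0,0],-1],[[0,0,0],[0,0,0],-1]]'
sed -i 's/("lever_pad",.123)/("lever_pad",.074)/' t.py; python3 t.py z >z.txt; cat z.txt
python3 -c "
from h import *
p=vision.capture('side');f=p['frame'][150:250,180:300];save({'frame':cv2.resize(f,(720,600),interpolation=cv2.INTER_CUBIC)},'zz')"
```

```text
time_s: 34.97
tcp_pos: [0.5088, 0.0594, 0.209]
orientation: [[-0.039, 0.999, -0.003], [0.999, 0.039, 0.0], [0.0, -0.003, -1.0]]
force: [-0.6, 0.9, -0.3]
gripper_width: 0.0003
gripper_force: 0.0
[0.5088 0.0593 0.209 ] [[-0.039, 0.9992, -0.0036], [0.9992, 0.039, 0.0], [0.0002, -0.0036, -1.0]] [ 0.295  -0.275   0.3273]
socket_head side [206.3 190.1] 0.88 [0.5095 0.1703]
socket_head scene [215.3 202.1] 0.68 [0.509  0.1584]
socket_head wrist [254.1  85.2] 0.72 [0.5056 0.1622]
  tri [0.504  0.1606 0.058 ] [np.float64(3.0), np.float64(3.5), np.float64(1.9)]
tail side [251.1 207.5] 0.89 [0.5134 0.0013]
tail scene [258.6 202.1] 0.59 [0.5266 0.0053]
tail wrist [258.6 221.7] 0.67 [0.5171 0.0076]
  tri [0.519  0.0056 0.0549] [np.float64(3.5), np.float64(5.1), np.float64(2.7)]
lever_pad side [237.7 190.5] 0.64 [0.5391 0.0712]
lever_pad scene [246.3 199.5] 0.48 [0.5129 0.0475]
lever_pad wrist [257.9 192.8] 0.71 [0.5142 0.0487]
  tri [0.5123 0.0499 0.0843] [np.float64(7.2), np.float64(8.2), np.float64(2.2)]
```

View pics/zz.png

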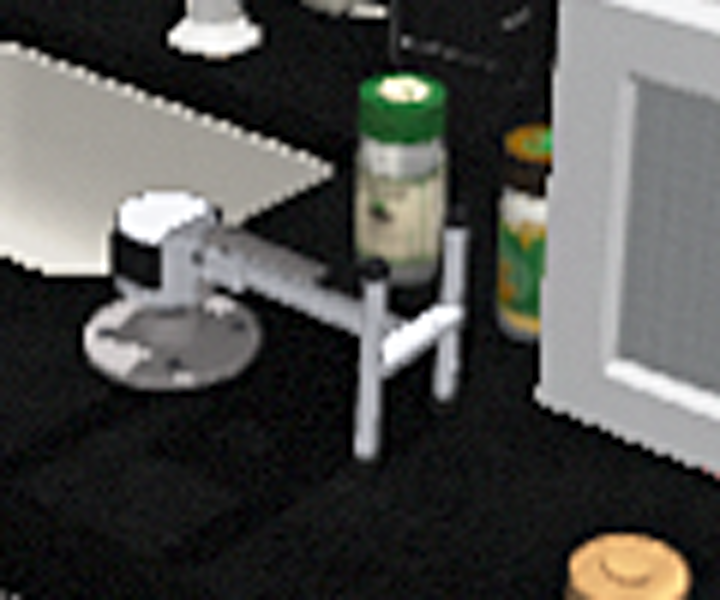

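```bash
python3 -c "
from cell import r
print(r.hand_in())"
```

```text
the job is handed in; nothing more can be done
None
```

I seated the arm's socket on the ball, let it stand on its feet, pressed the latch lever down to its stop and handed the job in at about 35 s. The readings suggest every step was met and the highest force I read was about 13 N, but the hand-in gave no verdict.

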